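# Fold the screw caddy's lid over and tuck its edge under the lip

### The job

Shut the clear two-level screw caddy so that it can be carried in: with your fingertips fold its open lid right over, press it flat against its spring and push it forward until its free edge is tucked fully home beneath the retaining lip and stays shut by itself. Push only: do not pick up or tip the caddy or anything else, and leave the caddy and the other things on the bench where they are.

Things in the scene. Friction and masses are not known exactly. Their poses are not given: they have to be found in the camera images.
- caddy: Loose clear plastic screw caddy of two clipped tiers, 134 (x) x 140 (y) x 84 mm to its rim, about 1.6 kg with its screws. Origin: centre of its underside, on the bench; z up. The lid is hinged along its -x side (turned up to 60 degrees from facing the robot); the retaining lip runs along its +x side. The upper tier is open under the lid, but for a deck 29 mm wide along the hinge side.
- lid_rod (a point): Middle of the lid's hinge rod, which lies along the caddy's y: 60 mm from the caddy's centre towards -x, 86.5 mm above its underside. The rod runs in slotted lugs at its ends (y = +-65 mm, rising to 94 mm) and moves 18 mm towards +x with the lid.
- lid (a joint): Fold angle of the clear lid about its rod, rad: 0 = flat on the caddy, pi/2 = upright, 1.9 = stop, leaning out over the -x side. Lid: 3 mm thick, 120 mm wide (y), free edge 104 mm from the rod; flat, its top face is 88 mm above the bench. The hinge is sprung and a little stiff: the lid stays open as found, but springs back up if let go untucked. About 1.5 N at its middle folds it.
- lid_slide (a joint): Travel of lid and rod in the slots, m, along the caddy's +x towards the lip: 0 = drawn back, as found (the free edge then clears the lip by 9 mm and folds down past it); 0.018 = fully home, the edge 9 mm beneath the lip. Stiff, 3 N, and stays where it is put. Moved forward before the lid is flat, the edge lands on top of the lip.
- lid_edge (a point): Middle of the lid's free edge, in mid thickness; moves with the lid.
- lid_rib (a point): Thumb rib, 60 mm long (y), 5 mm high and 5 mm wide, on the lid's outer face (upper face when flat), parallel to the free edge. The point: middle of its foot on the side facing the rod, 72 mm from the rod, on the outer face. A fingertip on the lid just on the rod's side of it can push the lid forward.
- lip (a point): Middle of the front of the retaining lip, at the height of its underside: 53 mm along +x from the caddy's centre, 90 mm above the bench, 2 mm above the top face of the flat lid. A fixed ledge 116 mm long (y), 14 mm deep (x), 4 mm thick, its front 4 mm flared up by about 2 mm; its top is at most 97 mm above the bench.
- anvil: Steel bench anvil, about 200 mm long with its horn, 80 mm wide, 92 mm high, along its x, on the left of the bench. Origin: centre of its underside. Leave alone.
- hinge: Grey butt hinge, open flat, 60 x 53 x 9 mm, lying on the anvil's face. Origin: centre of its underside. Leave alone.
- hammer: White nylon hammer lying flat, 245 mm long along its x, head (36 mm thick, 92 mm wide) at +x, beside the caddy on its -y side. Origin: mid length, on the bench. Leave alone.
- punch: Stainless pin punch lying flat, 112 mm long along its x, 10 mm thick, beside the caddy on its +y side. Origin: near mid length, on the bench. Leave alone.
- screwdriver: Screwdriver with a wooden handle lying flat, 170 mm long along its x, 26 mm thick, on the bench beyond the caddy hinge (-x) side. Origin: mid length, on the bench. Leave alone.
- tea_glass: Small waisted tea glass on a white saucer, 104 mm across, 88 mm high. Origin: centre of the underside. Leave alone.
- oil_bottle: White oil bottle, 44 mm across, 125 mm high. Origin: centre of the underside. Leave alone.
- tape_measure: Grey tape measure standing up, 66 x 34 x 60 mm. Origin: centre of the underside. Leave alone.
Things that resemble listed ones, but are neither listed nor needed, are in the scene too. Leave any pink, turquoise or yellow look-alike of the caddy alone.

How it is judged:
By the outcome, as a careful person would: the job done as asked, in the order asked, and still so for the second after the job is handed in, with the robot touching nothing.
It also fails if it takes over 40 s, if anything falls off the work surface, if the arm or the gripper's body presses on something with over 40 N, if the wrist force passes 120 N, or if a joint passes its speed limit or range.

### The arm

A 6-joint arm with a two-finger parallel gripper is mounted at the origin on the work surface. World frame = base frame: x ahead of the robot, y to its left, z up, the work surface at z = 0. Lengths are in m, angles in rad, forces in N, time in s.
With the tool pointing down it reaches from about 0.325 to 0.925 m from the base axis. Payload 3.1 kg.
Tool frame: the origin (TCP) lies at the very end of the fingers, on their centre line; the grasp point (between the pads) lies 19 mm behind it; y points along the fingers, x is the direction in which the jaws open and shut, and the axes are right-handed (so a half turn about y gives the same grasp; the last joint's range is limited). The gripper opens to 85 mm and grips with 20 to 120 N. Pads are 22 mm wide; open, the fingers measure 114 mm over their backs; the gripper's body (76 mm by 85 mm) begins 54 mm behind the grasp point. The pads swing forward as they close: fully open they stand 13 mm farther back than shut.
Start: joints at [1.198, 0.217, 1.613, -0, 1.311, -0.112], TCP at [0.161, 0.604, 0.231] pointing down, gripper open.
Joint ranges: [-2.75, 2.75], [-0.78, 2.1], [0.31, 2.55], [-1.13, 4.27], [0.13, 2.63], [-2.58, 2.58]. Speed limits (rad/s): [2.79, 2.79, 3.14, 3.14, 3.14, 3.14].

### API

Orientations are given as a rotation vector (axis times angle).
In Python, from station import monitor, get_image, arm gives the robot as it stands.
- The arm moves only by the shell command python3 -m jog 'ROWS' [FORCE]. ROWS is JSON, a list of rows, each a list of 7 numbers: the opening, from -1 (shut) to 1 (fully open), then the shift along the tool's x, y, z in mm, then the turn, a rotation vector about the tool's x, y, z in degrees. In form: [[claw, tx, ty, tz, ax, ay, az], ...]. A call has 1 to 20 rows; each row is the pose to reach, as a shift and turn from the pose measured when the call began, along the tool's axes at that moment; what a row does not reach only later rows make up. A row lasts 1/10 s, in which the tool goes at most 50 mm and 8.59 degrees, less where a joint would pass 70% of its speed; a pose out of reach is approached as far as the arm can. A call with a gripper value outside its range is refused whole. The fingers move at their own pace and stop on an object; FORCE is the grip in N (left out, the last holds). Time passes only in rows, so rows that repeat a pose let the fingers close. It gives the time, the measured TCP pose, the force and the opening at its end, in the units of the state.
- monitor.get_obs(): the state, without advancing time (a new reading comes with each control period).
- get_image(name): name is "scene" or "top"; returns a dict with "pixels" (384x512x3 uint8, red, green, blue), "fx", "fy", "cx", "cy" (pixels), "distortion" ([k1, k2, p1, p2, k3] as OpenCV has them; the pictures are not rectified), "pose" (4x4, takes a point from camera to world coordinates). Camera axes: x right, y up, looking along -z (the intrinsics and any distortion apply to the point x, -y, -z); pixel columns grow to the right and rows downward; lengths in m; the calibration is good to about 2 mm. A picture is of the moment at which its call begins. There is no depth.
- arm.job_done(): hands the job in, once; it reports no verdict.
The state is a dict: "clock": time; "joints": joint angles; "qvel": joint speeds; "tau": joint torques, N m; "position": TCP position; "orientation": TCP orientation; "ft_force": force on the tool from outside, world axes, zero at the start; "ft_torque": the same for the moment, N m; "gripper_width": opening from 0.0 (shut) to 1.0 (fully open).
Only numpy, scipy, OpenCV 4.12 (cv2) and the standard library are available. Lean on these libraries where they do the work, as an engineer would, in place of code of your own. Each camera call takes 0.05 s, during which the arm holds its last target.

## Working session

There is one attempt and no reset: what is moved stays moved. The work goes in short steps, Python scripts to look and compute and a shell command to move; the robot and the scene stay as the last step left them, time stands still between calls to the robot, and variables do not carry over. Pictures are saved under pics/ and viewed, and the job is handed in when it is done.

```bash
mkdir -p pics; ls; python3 - <<'E'
from station import monitor,get_image
import cv2,numpy as np
o=monitor.get_obs()
for k in o: print(k,o[k])
for n in("scene","top"):
    im=get_image(n); cv2.imwrite(f"pics/{n}0.png",cv2.cvtColor(im["pixels"],cv2.COLOR_RGB2BGR))
    print(n,im["fx"],im["fy"],im["cx"],im["cy"],im["distortion"],np.round(im["pose"],4).tolist())
E
```

```text
pics
clock 0.0
joints [ 1.19777086e+00  2.17839536e-01  1.61492225e+00 -2.16312016e-05
  1.31130194e+00 -1.12209533e-01]
qvel [-0.00093746  0.0003629   0.00025985  0.00219604  0.00035082  0.00154059]
tau [ 1.41135915e-03 -3.96834862e+01 -3.03859127e+01  1.95508956e-04
  9.49861540e-03 -6.56382596e-06]
position [0.16085891 0.60309912 0.22992152]
orientation [-1.32268698 -1.01339058  1.01689875]
ft_force [ 0.31415947 -0.830482   -0.07352208]
ft_torque [ 0.01626894 -0.00219527 -0.00296469]
gripper_width 0.9969890236911534
scene 365.2561561732147 365.2561561732147 259.57461366875265 193.9684368880426 [0.01043287 0.         0.         0.         0.        ] [[-0.4956, -0.5604, 0.6636, 1.2413], [0.8686, -0.3202, 0.3782, 0.3856], [0.0006, 0.7638, 0.6454, 0.773], [0.0, 0.0, 0.0, 1.0]]
top 410.8987026826073 410.8987026826073 254.58492597426513 200.89601946454613 [-0.03789438  0.          0.          0.          0.        ] [[-0.0217, 0.9941, -0.1064, 0.4063], [-0.9996, -0.0237, -0.0175, -0.0254], [-0.0199, 0.106, 0.9942, 1.2077], [0.0, 0.0, 0.0, 1.0]]
```

View pics/scene0.png

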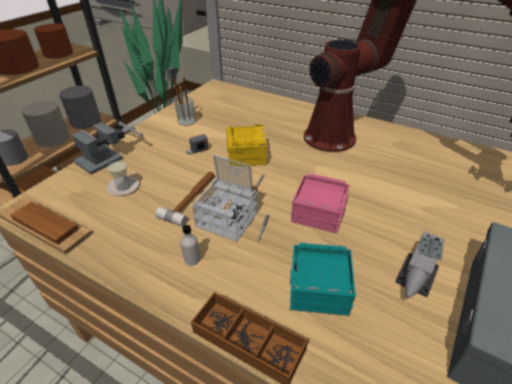

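View pics/top0.png

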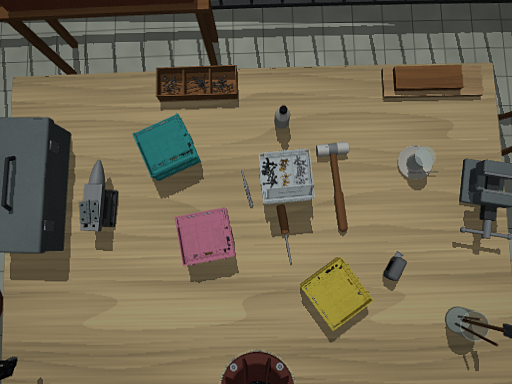

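```bash
python3 - <<'E'
import cv2
a=cv2.imread("pics/scene0.png")[140:260,160:290]; cv2.imwrite("pics/s_crop0.png",cv2.resize(a,None,fx=6,fy=5.0,interpolation=cv2.INTER_CUBIC)[:600,:800])
a=cv2.imread("pics/top0.png")[130:230,230:350]; cv2.imwrite("pics/t_crop0.png",cv2.resize(a,None,fx=6,fy=6,interpolation=cv2.INTER_CUBIC))
E
```

```text
(no output)
```

View pics/s_crop0.png

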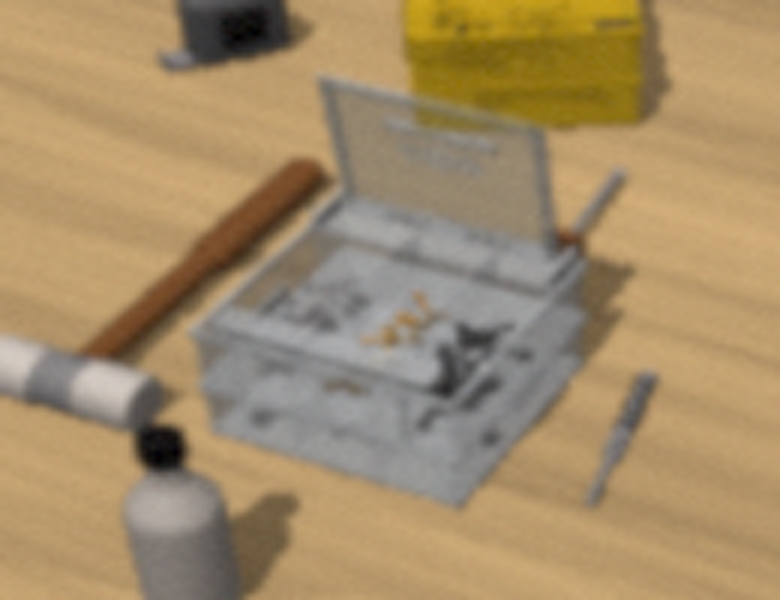

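View pics/t_crop0.png

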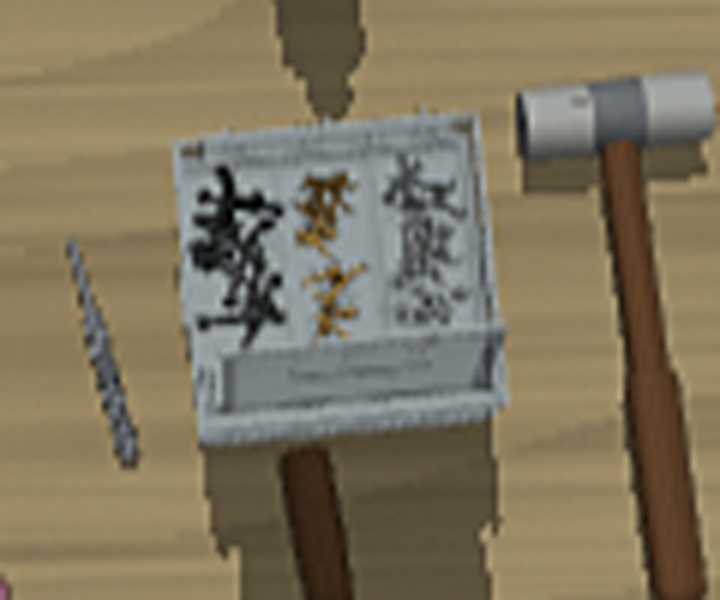

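```bash
cat > h.py <<'E'
import numpy as np,cv2
from station import monitor,get_image
from scipy.spatial.transform import Rotation as R
def proj(im,P):
    P=np.atleast_2d(P); T=np.linalg.inv(np.array(im["pose"])); c=P@T[:3,:3].T+T[:3,3]
    c=c*[1,-1,-1]
    K=np.array([[im["fx"],0,im["cx"]],[0,im["fy"],im["cy"]],[0,0,1.]])
    return cv2.projectPoints(c,np.zeros(3),np.zeros(3),K,np.array(im["distortion"],float))[0][:,0]
def world(p,L):
    x,y,a=p[:3]; L=np.atleast_2d(L); c,s=np.cos(a),np.sin(a)
    return L@np.array([[c,s,0],[-s,c,0],[0,0,1]])+[x,y,0]
def lidpt(th,u,y,h=0,s=0): # u from rod, h normal to outer
    return [-.060+s+u*np.cos(th)-h*np.sin(th),y,.0865+u*np.sin(th)+h*np.cos(th)]
def lines(th,s=0):
    X,Y=.067,.070
    o=[]
    for z in(0,.084):
        q=[[-X,-Y,z],[X,-Y,z],[X,Y,z],[-X,Y,z]]; o+=[(q[i],q[(i+1)%4]) for i in range(4)]
    q=[lidpt(th,u,y,0,s) for u,y in((0,-.06),(.104,-.06),(.104,.06),(0,.06))]; o+=[(q[i],q[(i+1)%4]) for i in range(4)]
    o+=[(lidpt(th,.072,-.03,.0015,s),lidpt(th,.072,.03,.0015,s)),([.053,-.058,.09],[.053,.058,.09])]
    return o
def overlay(im,p,th,fn,s=0,f=6,box=None):
    b=cv2.cvtColor(im["pixels"],cv2.COLOR_RGB2BGR); x0,y0,x1,y1=box
    b=cv2.resize(b[y0:y1,x0:x1],None,fx=f,fy=f,interpolation=cv2.INTER_CUBIC)
    if p is not None:
      for A,B in lines(th,s):
        q=(proj(im,world(p,[A,B]))+.5-[x0,y0])*f
        cv2.line(b,*[tuple(int(v) for v in r) for r in q],(0,0,255),1)
    cv2.imwrite(fn,b)
E
python3 - <<'E'
from h import *
from scipy.optimize import least_squares
S=get_image("scene");T=get_image("top")
def s(x,y): return [x/6+160-.5,y/5+140-.5]
def t(x,y): return [x/6+230-.5,y/6+130-.5]
X,Y=.067,.07
# +x away from robot; scene cam looks back: image-left = -y side
def res(p):
    th=p[3]; 
    m=[(S,[X,-Y,0],s(215,430)),(S,[X,Y,0],s(460,505)),(S,[X,-Y,.084],s(195,330)),(T,[X,Y,.084],t(177,145)),(T,[X,-Y,.084],t(478,115)),
       (S,lidpt(th,.104,-.06),s(322,80)),(S,lidpt(th,.104,.06),s(548,128)),(T,[-X,Y,0],t(205,443)),(T,[-X,-Y,0.],t(503,408)),
       (T,lidpt(th,.104,-.06),t(500,330)),(T,lidpt(th,.104,.06),t(222,358))]
    return np.concatenate([proj(i,world(p,w))[0]-q for i,w,q in m])
r=least_squares(res,[.6,-.06,.1,1.6],loss='soft_l1')
print(r.x,np.round(res(r.x).reshape(-1,2),1).tolist())
overlay(S,r.x,r.x[3],"pics/os1.png",box=(160,140,290,240)); overlay(T,r.x,r.x[3],"pics/ot1.png",box=(230,130,350,230))
E
```

```text
[ 0.59791178 -0.09510717  0.07121928  1.45931363] [[-0.1, 0.6], [0.6, 0.8], [-0.2, -0.5], [-0.1, -0.4], [-0.2, -0.2], [-0.1, -1.6], [0.0, -0.6], [-0.2, 0.5], [-2.7, 1.9], [1.8, -0.4], [0.3, -0.5]]
```

View pics/os1.png

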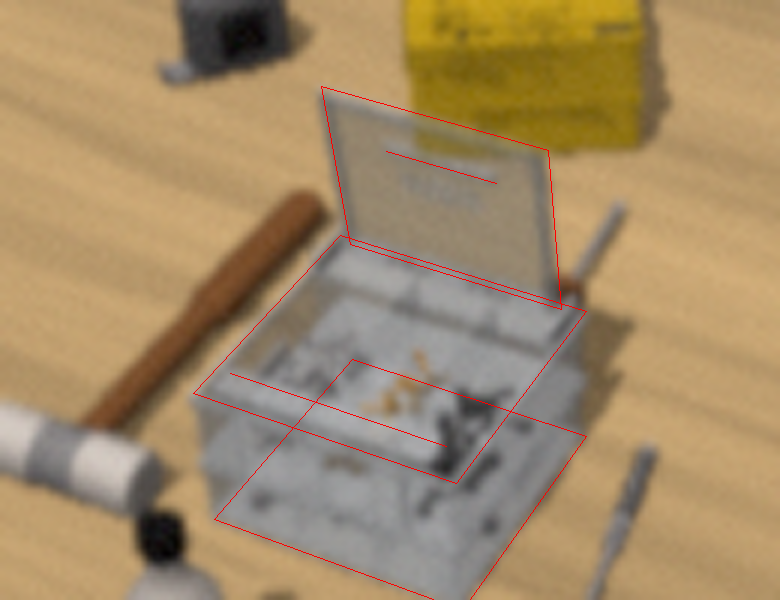

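View pics/ot1.png

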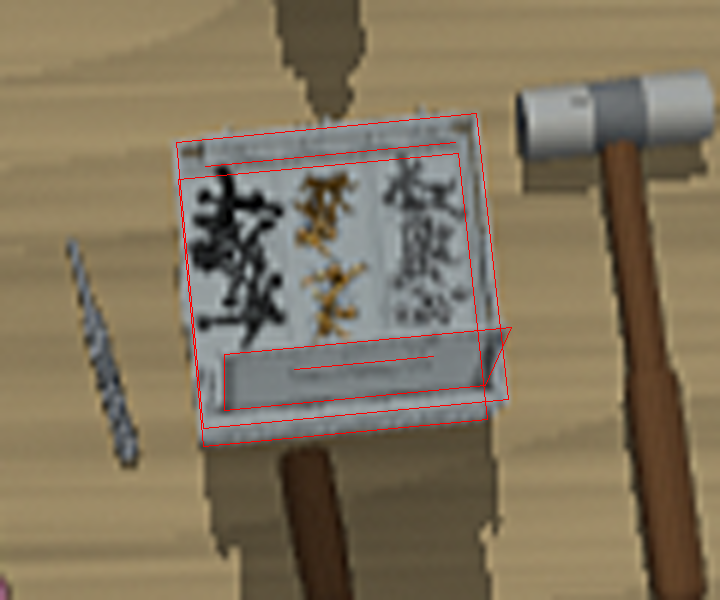

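```bash
cat >> h.py <<'E'
P=np.array([.5979,-.0951,.0712])
def rel(goalpos,goalR=None):
    o=monitor.get_obs(); Rc=R.from_rotvec(o["orientation"]); p=np.array(o["position"])
    d=Rc.inv().apply(np.array(goalpos)-p)*1000
    t=(Rc.inv()*goalR).as_rotvec(degrees=True) if goalR is not None else np.zeros(3)
    return np.round(d,1),np.round(t,2)
def goalR(a=P[2],sg=1):
    y=np.array([0,0,-1.]); x=sg*np.array([-np.sin(a),np.cos(a),0]); return R.from_matrix(np.c_[x,y,np.cross(x,y)])
def state():
    o=monitor.get_obs(); M=R.from_rotvec(o["orientation"]).as_matrix(); c,s=np.cos(P[2]),np.sin(P[2])
    d=np.array(o["position"])-[P[0],P[1],0]; f=np.array(o["ft_force"])
    w=lambda v:np.round([c*v[0]+s*v[1],-s*v[0]+c*v[1],v[2]],4)
    print("t",round(o["clock"],2),"tcp in caddy mm",w(d)*1000,"f",np.round(w(f),2),"g",round(o["gripper_width"],2)); return M
E
python3 - <<'E'
from h import *
print(state().round(3))
for sg in(1,-1):
  for pt in([-.11,0,.28],[-.11,0,.14]):
    print(sg,pt,world(P,pt),rel(world(P,pt)[0],goalR(sg=sg)))
E
```

```text
t 0.2 tcp in caddy mm [-386.2  727.8  230.4] f [-0.88  0.09 -0.26] g 1.0
[[ 0.258 -0.001 -0.966]
 [ 0.966 -0.001  0.258]
 [-0.002 -1.     0.   ]]
1 [-0.11, 0, 0.28] [[ 0.4881787  -0.10292538  0.28      ]] (array([-598.2,  -48.7, -498.3]), array([ -0.03, -19.02,  -0.09]))
1 [-0.11, 0, 0.14] [[ 0.4881787  -0.10292538  0.14      ]] (array([-597.9,   91.3, -498.3]), array([ -0.03, -19.02,  -0.09]))
-1 [-0.11, 0, 0.28] [[ 0.4881787  -0.10292538  0.28      ]] (array([-598.2,  -48.7, -498.3]), array([ 1.2000e-01,  1.6098e+02, -4.0000e-02]))
-1 [-0.11, 0, 0.14] [[ 0.4881787  -0.10292538  0.14      ]] (array([-597.9,   91.3, -498.3]), array([ 1.2000e-01,  1.6098e+02, -4.0000e-02]))
```

```bash
python3 -m jog '[[-1,0,-25,0,0,0,0],[-1,-30,-50,-25,0,-1,0],[-1,-65,-50,-54,0,-2,0],[-1,-100,-50,-83,0,-3,0],[-1,-135,-50,-112,0,-4,0],[-1,-170,-50,-142,0,-5,0],[-1,-205,-50,-171,0,-6,0],[-1,-240,-50,-200,0,-7,0],[-1,-275,-50,-229,0,-8,0],[-1,-310,-50,-258,0,-10,0],[-1,-345,-50,-287,0,-11,0],[-1,-380,-50,-316,0,-12,0],[-1,-415,-50,-346,0,-13,0],[-1,-450,-50,-375,0,-14,0],[-1,-485,-50,-404,0,-15,0],[-1,-520,-50,-433,0,-16,0],[-1,-555,-50,-462,0,-17,0],[-1,-580,-50,-483,0,-18,0],[-1,-598,-50,-498,0,-19,0],[-1,-598,-50,-498,0,-19,0]]' 30; python3 - <<'E'
from h import *
print(state().round(3)); S=get_image("scene");T=get_image("top")
overlay(S,None,0,"pics/s2.png",box=(150,90,290,240),f=4);overlay(T,None,0,"pics/t2.png",box=(220,120,350,260),f=4)
for n,i in(("S2",S),("T2",T)): cv2.imwrite(f"pics/{n}.png",i["pixels"][:,:,::-1])
print(rel(world(P,[-.09,0,.142])[0],goalR()))
E
```

```text
clock: 2.2
position: [0.4886, -0.1053, 0.281]
orientation: [-1.178, -1.257, 1.261]
ft_force: [0.4, -0.1, -0.2]
gripper_width: 0.003
t 2.2 tcp in caddy mm [-109.8   -2.4  281. ] f [ 0.39 -0.17 -0.15] g 0.0
[[-0.067 -0.001 -0.998]
 [ 0.998 -0.002 -0.067]
 [-0.002 -1.     0.001]]
(array([ -0.2, 138.8, -20.8]), array([-0.1 , -0.1 , -0.02]))
```

View pics/s2.png

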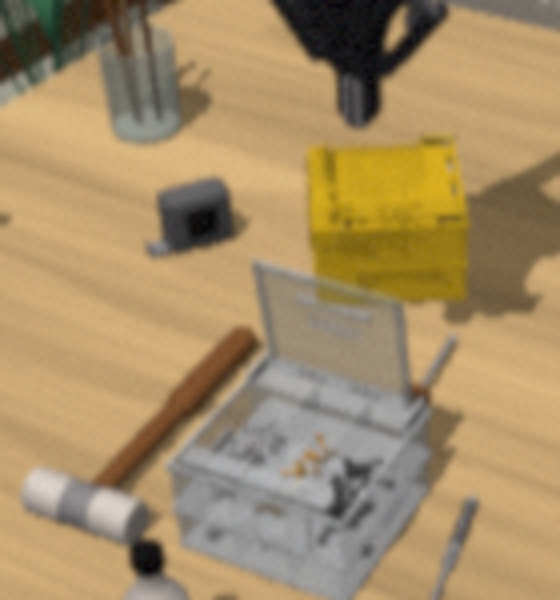

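View pics/t2.png

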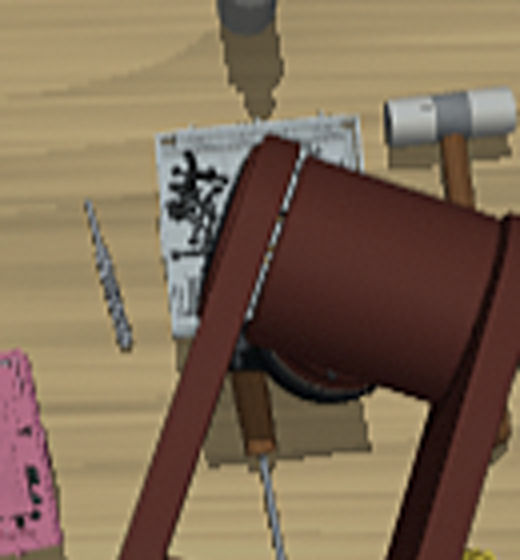

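```bash
python3 -m jog '[[-1,1,35,0,0,0,0],[-1,2,70,0,0,0,0],[-1,2,105,0,0,0,0],[-1,2,135,0,0,0,0],[-1,2,140,0,0,0,0],[-1,2,140,-10,0,0,0],[-1,2,140,-20,0,0,0],[-1,2,140,-25,0,0,0],[-1,2,140,-30,0,0,0],[-1,2,140,-30,0,0,0]]'; python3 - <<'E'
from h import *
state(); S=get_image("scene")
overlay(S,None,0,"pics/s3.png",box=(150,110,290,240),f=5)
for th in np.arange(1.5,-.01,-.1):
    q=np.array(lidpt(th,.055,0,.0015))*1000; print(round(th,1),np.round(q-[11,0,0],1))
E
```

```text
clock: 3.3
position: [0.5188, -0.0989, 0.1421]
orientation: [-1.177, -1.26, 1.261]
ft_force: [0.2, 0.0, 0.6]
gripper_width: 0.002
t 3.3 tcp in caddy mm [-79.2   1.9 142.1] f [ 0.15 -0.    0.58] g 0.0
1.5 [-68.6   0.  141.5]
1.4 [-63.1   0.  141. ]
1.3 [-57.7   0.  139.9]
1.2 [-52.5   0.  138.3]
1.1 [-47.4   0.  136.2]
1.0 [-42.5   0.  133.6]
0.9 [-38.    0.  130.5]
0.8 [-33.8   0.  127. ]
0.7 [-29.9   0.  123.1]
0.6 [-26.5   0.  118.8]
0.5 [-23.5   0.  114.2]
0.4 [-20.9   0.  109.3]
0.3 [-18.9   0.  104.2]
0.2 [-17.4   0.   98.9]
0.1 [-16.4   0.   93.5]
-0.0 [-16.   0.  88.]
```

View pics/s3.png

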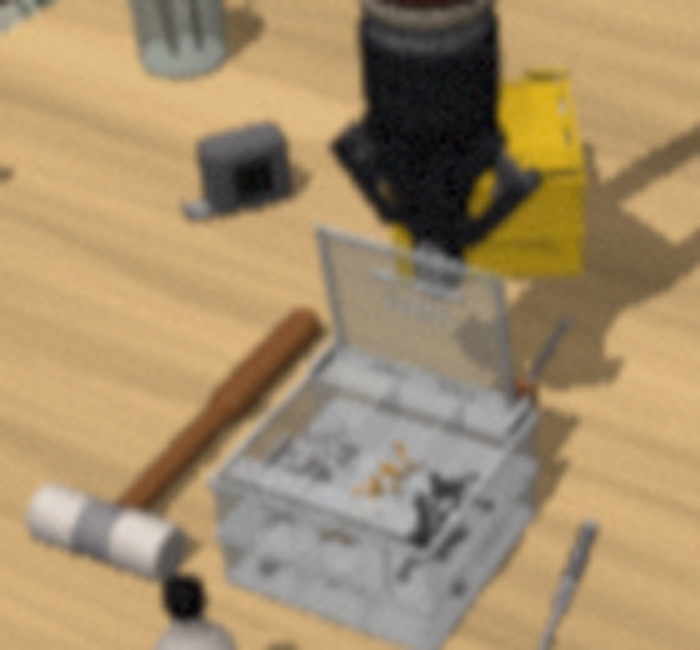

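```bash
python3 -m jog '[[-1,-1,0,-5,0,0,0],[-1,-2,1,-11,0,0,0],[-1,-2,1,-16,0,0,0],[-1,-2,2,-22,0,0,0],[-1,-2,4,-27,0,0,0],[-1,-2,6,-32,0,0,0],[-1,-2,8,-37,0,0,0],[-1,-2,11,-41,0,0,0],[-1,-2,15,-45,0,0,0],[-1,-2,19,-49,0,0,0],[-1,-2,23,-52,0,0,0],[-1,-2,23,-52,0,0,0]]'; python3 - <<'E'
from h import *
state(); S=get_image("scene")
overlay(S,None,0,"pics/s4.png",box=(150,110,290,240),f=5)
E
```

```text
clock: 4.55
position: [0.5699, -0.097, 0.1178]
orientation: [-1.175, -1.259, 1.261]
ft_force: [-0.1, -0.4, 0.1]
gripper_width: 0.002
t 4.55 tcp in caddy mm [-2.800e+01  1.000e-01  1.178e+02] f [-0.13 -0.37  0.06] g 0.0
```

View pics/s4.png

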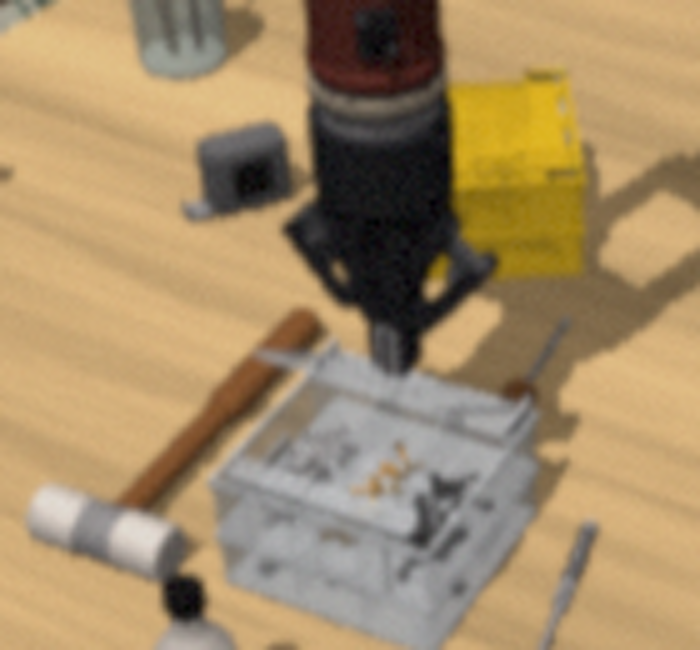

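```bash
python3 - <<'E'
from h import *
S=get_image("scene");T=get_image("top")
overlay(S,P,.65,"pics/s5.png",box=(150,110,290,240),f=5)
overlay(T,None,1.9,"pics/t5.png",box=(220,120,350,260),f=4)
E
```

```text
(no output)
```

View pics/s5.png

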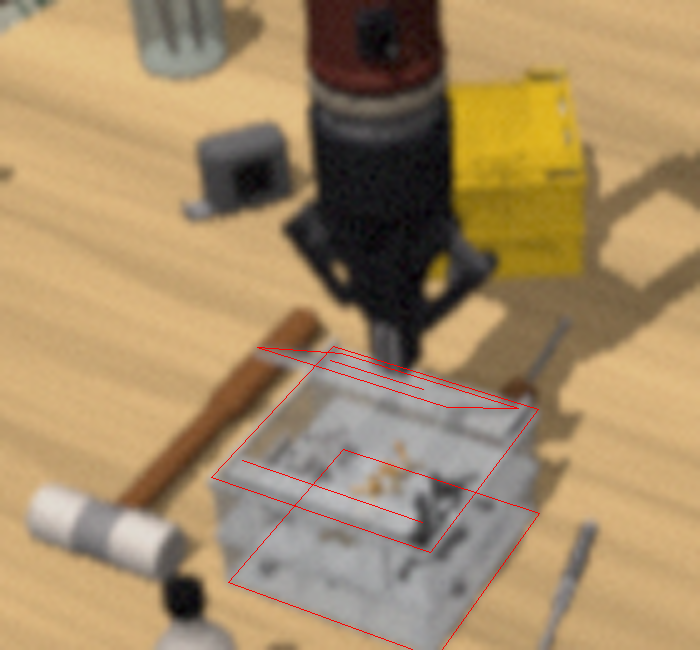

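View pics/t5.png

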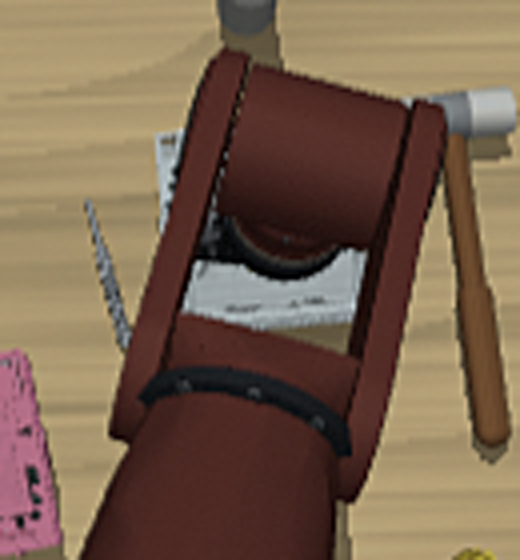

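```bash
python3 -m jog '[[-1,0,4,-4,0,0,0],[-1,0,8,-7,0,0,0],[-1,0,14,-9,0,0,0],[-1,0,19,-11,0,0,0],[-1,0,24,-12,0,0,0],[-1,0,27,-12,0,0,0],[-1,0,29,-12,0,0,0],[-1,0,29,-12,0,0,0]]'; python3 - <<'E'
from h import *
state(); S=get_image("scene")
overlay(S,None,0,"pics/s6.png",box=(150,110,290,240),f=5)
overlay(S,P,0.03,"pics/s6o.png",box=(150,110,290,240),f=5)
E
```

```text
clock: 5.5
position: [0.5819, -0.0962, 0.0891]
orientation: [-1.175, -1.26, 1.261]
ft_force: [0.4, -0.1, 1.2]
gripper_width: -0.002
t 5.5 tcp in caddy mm [-16.1   0.   89.1] f [ 0.39 -0.09  1.2 ] g -0.0
```

View pics/s6.png

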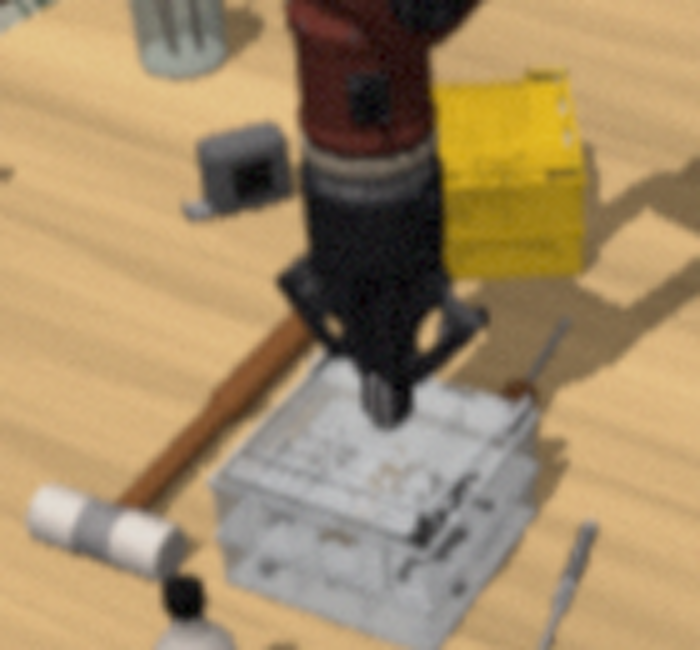

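View pics/s6o.png

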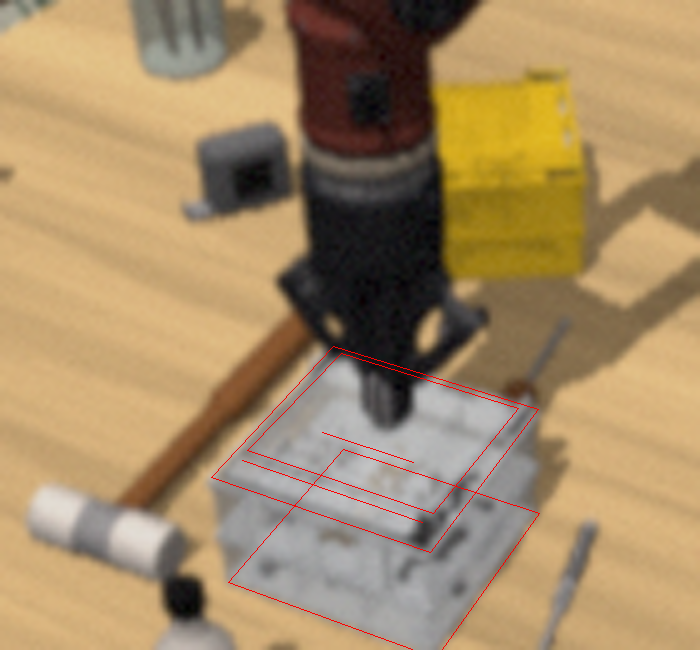

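```bash
python3 -m jog '[[-1,0,1,0,0,0,0],[-1,0,1.5,0,0,0,0],[-1,0,1.5,0,0,0,0]]'; python3 -c "
from h import *
state()"
```

```text
clock: 5.85
position: [0.5819, -0.0962, 0.088]
orientation: [-1.176, -1.26, 1.261]
ft_force: [-0.6, 1.1, 1.8]
gripper_width: 0.003
t 5.85 tcp in caddy mm [-16.  -0.  88.] f [-0.54  1.18  1.83] g 0.0
```

```bash
python3 -m jog '[[-1,0,1,0,0,0,0],[-1,0,1.5,0,0,0,0],[-1,0,1.5,0,0,0,0]]'; python3 -c "
from h import *
state()"
```

```text
clock: 6.15
position: [0.582, -0.0963, 0.0876]
orientation: [-1.175, -1.26, 1.261]
ft_force: [-2.2, 1.0, 6.8]
gripper_width: 0.003
t 6.15 tcp in caddy mm [-16.   -0.   87.6] f [-2.12  1.2   6.79] g 0.0
```

```bash
python3 -m jog '[[-1,0,0.8,-3,0,0,0],[-1,0,0.8,-6,0,0,0],[-1,0,0.8,-9,0,0,0],[-1,0,0.8,-12,0,0,0],[-1,0,0.8,-14,0,0,0],[-1,0,0.8,-16,0,0,0],[-1,0,0.8,-16,0,0,0]]'; python3 -c "
from h import *
state();S=get_image('scene');overlay(S,None,0,'pics/s7.png',box=(180,160,260,240),f=7)"
```

```text
clock: 6.85
position: [0.598, -0.0952, 0.0876]
orientation: [-1.175, -1.259, 1.261]
ft_force: [-2.5, 0.3, 5.9]
gripper_width: 0.002
t 6.85 tcp in caddy mm [ 0.1 -0.1 87.6] f [-2.51  0.5   5.86] g 0.0
```

View pics/s7.png

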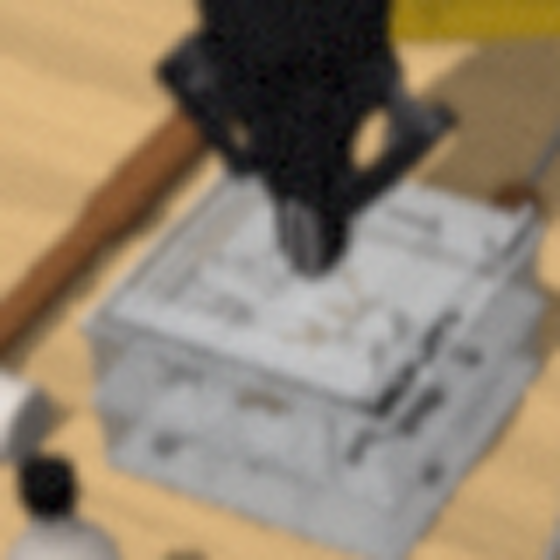

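```bash
python3 -m jog '[[-1,0,1,-2,0,0,0],[-1,0,1,-4,0,0,0],[-1,0,1,-6,0,0,0],[-1,0,1,-6,0,0,0]]'; python3 -c "
from h import *
state()"; python3 -m jog '[[-1,0,0.8,-2,0,0,0],[-1,0,0.8,-4,0,0,0],[-1,0,0.8,-6,0,0,0],[-1,0,0.8,-6,0,0,0]]'; python3 -c "
from h import *
state();S=get_image('scene');overlay(S,None,0,'pics/s8.png',box=(180,160,260,240),f=7)"
```

```text
clock: 7.3
position: [0.6026, -0.0949, 0.0874]
orientation: [-1.172, -1.257, 1.264]
ft_force: [-5.8, -0.2, 8.1]
gripper_width: 0.0
t 7.3 tcp in caddy mm [ 4.7 -0.2 87.4] f [-5.84  0.24  8.09] g 0.0
clock: 7.7
position: [0.6071, -0.0948, 0.0872]
orientation: [-1.169, -1.254, 1.266]
ft_force: [-5.5, -0.1, 7.5]
gripper_width: -0.003
t 7.7 tcp in caddy mm [ 9.2 -0.3 87.2] f [-5.47  0.33  7.45] g -0.0
```

View pics/s8.png

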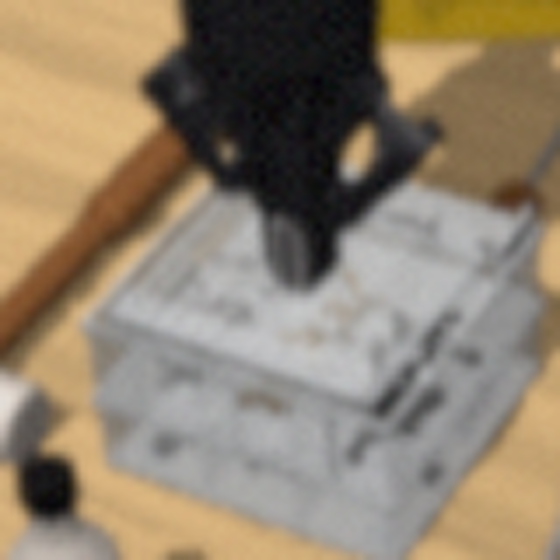

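```bash
python3 -m jog '[[-1,0,0.8,-2,0,0,0],[-1,0,0.8,-4,0,0,0],[-1,0,0.8,-6,0,0,0],[-1,0,0.8,-6,0,0,0]]'; python3 -c "
from h import *
state()"; python3 -m jog '[[-1,0,0.8,-1,0,0,0],[-1,0,0.8,-3,0,0,0],[-1,0,0.8,-4,0,0,0],[-1,0,0.8,-4,0,0,0]]'; python3 -c "
from h import *
state();S=get_image('scene');overlay(S,None,0,'pics/s9.png',box=(180,160,260,240),f=7)"
```

```text
clock: 8.15
position: [0.6117, -0.0946, 0.0871]
orientation: [-1.166, -1.251, 1.268]
ft_force: [-5.0, -0.8, 7.8]
gripper_width: -0.0
t 8.15 tcp in caddy mm [13.8 -0.5 87.1] f [-5.09 -0.47  7.84] g -0.0
clock: 8.55
position: [0.6142, -0.0946, 0.0869]
orientation: [-1.163, -1.248, 1.271]
ft_force: [-5.0, -0.3, 7.4]
gripper_width: -0.003
t 8.55 tcp in caddy mm [16.3 -0.7 86.9] f [-5.    0.08  7.43] g -0.0
```

View pics/s9.png

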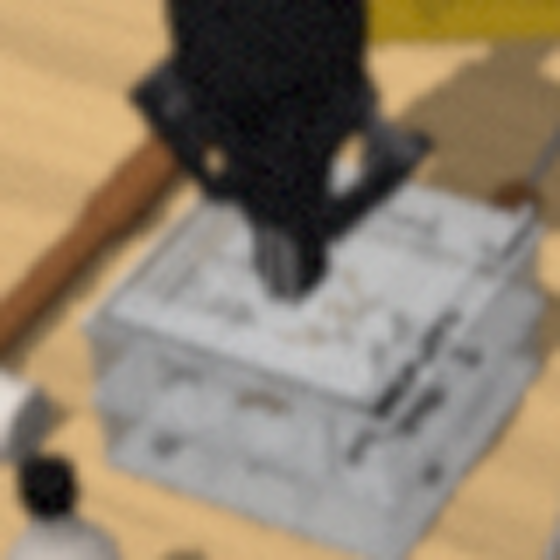

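```bash
python3 -m jog '[[-1,0,0.8,-2,0,0,0],[-1,0,0.8,-4,0,0,0],[-1,0,0.8,-4,0,0,0]]'; python3 -c "
from h import *
state()"; python3 -m jog '[[-1,0,0.8,-2,0,0,0],[-1,0,0.8,-3.5,0,0,0],[-1,0,0.8,-3.5,0,0,0]]'; python3 -c "
from h import *
print(state())
S=get_image('scene');overlay(S,None,0,'pics/s10.png',box=(180,160,260,240),f=7)"
```

```text
clock: 8.9
position: [0.6167, -0.0945, 0.0868]
orientation: [-1.159, -1.245, 1.273]
ft_force: [-5.7, -0.0, 7.7]
gripper_width: -0.001
t 8.9 tcp in caddy mm [18.8 -0.8 86.8] f [-5.65  0.37  7.66] g -0.0
clock: 9.2
position: [0.6168, -0.0945, 0.0864]
orientation: [-1.152, -1.239, 1.277]
ft_force: [-9.0, 0.2, 10.3]
gripper_width: -0.002
t 9.2 tcp in caddy mm [18.9 -0.8 86.4] f [-8.93  0.81 10.29] g -0.0
[[-7.23638281e-02 -3.05280338e-02 -9.96910987e-01]
 [ 9.97378292e-01 -2.07393548e-03 -7.23342395e-02]
 [ 1.40693038e-04 -9.99531759e-01  3.05980761e-02]]
```

View pics/s10.png

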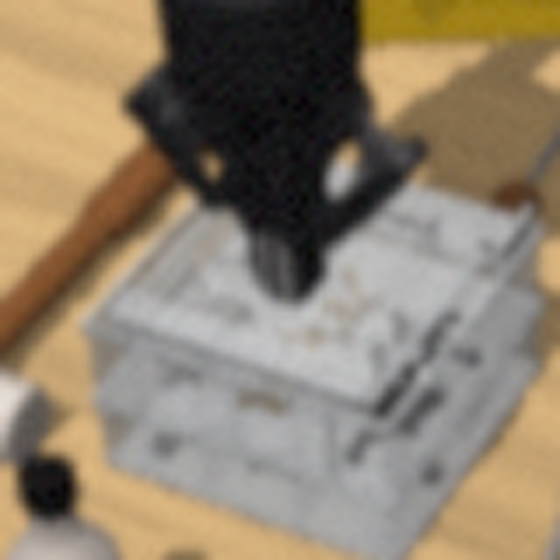

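```bash
python3 -m jog '[[-1,0,-3,0,0,0,0],[-1,0,-12,2,0,0,0],[-1,0,-35,4,0,0,0],[-1,0,-75,6,0,0,0],[-1,0,-120,20,0,0,0],[-1,0,-150,60,0,0,0],[-1,0,-155,105,0,0,0],[-1,0,-155,150,0,0,0],[-1,0,-155,180,0,0,0],[-1,0,-155,180,0,0,0],[-1,0,-155,180,0,0,0]]'; python3 - <<'E'
from h import *
state();S=get_image('scene');T=get_image("top")
overlay(S,None,0,'pics/s11.png',box=(170,150,270,245),f=6)
overlay(S,P,0,'pics/s11o.png',s=.018,box=(170,150,270,245),f=6)
overlay(T,None,0,'pics/t11.png',box=(230,110,360,240),f=4)
overlay(T,P,0,'pics/t11o.png',s=.018,box=(230,110,360,240),f=4)
E
```

```text
clock: 10.35
position: [0.4422, -0.1073, 0.2473]
orientation: [-1.155, -1.24, 1.276]
ft_force: [0.1, 0.3, -0.4]
gripper_width: 0.0
t 10.35 tcp in caddy mm [-156.2   -1.1  247.3] f [ 0.09  0.26 -0.42] g 0.0
```

View pics/s11.png

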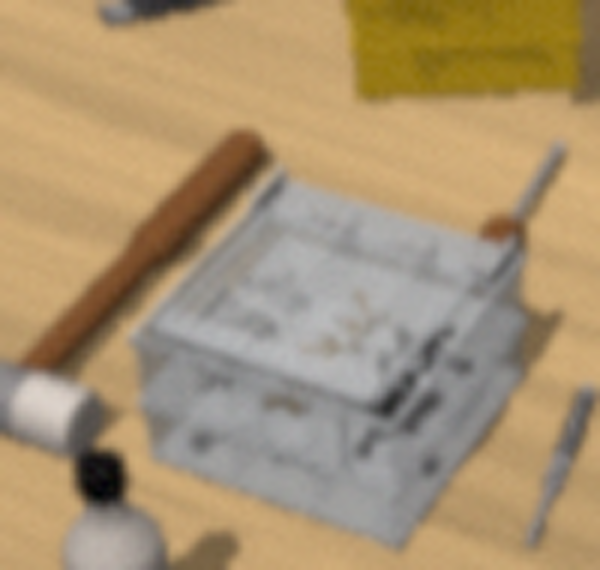

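View pics/s11o.png

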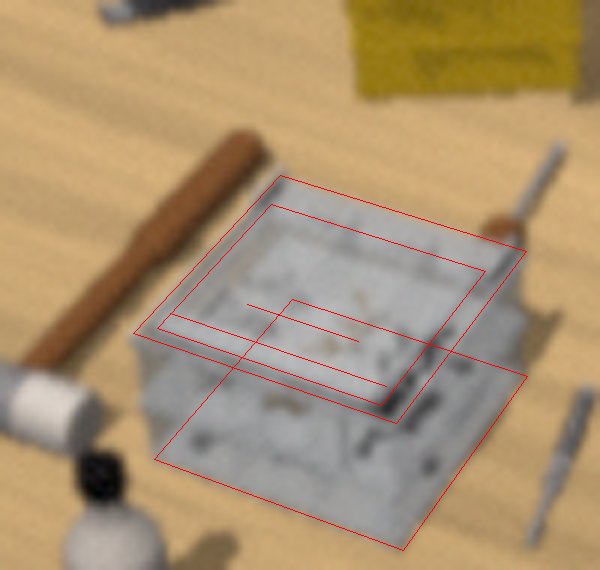

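View pics/t11.png

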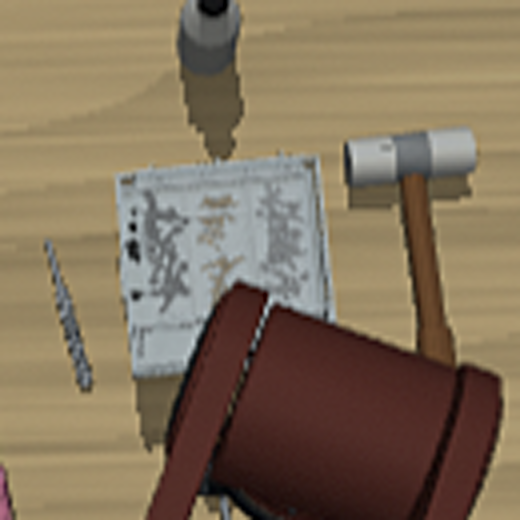

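```bash
python3 -m jog '[[-1,45,0,0,0,0,0],[-1,90,0,0,0,0,0],[-1,135,0,0,0,0,0],[-1,180,0,0,0,0,0],[-1,225,0,0,0,0,0],[-1,250,0,0,0,0,0],[-1,250,0,0,0,0,0],[-1,250,0,0,0,0,0]]'; python3 - <<'E'
from h import *
T=get_image("top");S=get_image("scene")
cv2.imwrite("pics/T12.png",T["pixels"][:,:,::-1])
overlay(T,None,0,'pics/a.png',box=(250,140,325,210),f=8)
overlay(T,P,0,'pics/b.png',s=.018,box=(250,140,325,210),f=8)
for f in "ab":
    i=cv2.imread(f"pics/{f}.png"); i=cv2.convertScaleAbs(i,alpha=1.8,beta=-130); cv2.imwrite(f"pics/{f}12.png",i)
old=cv2.imread("pics/top0.png").astype(int); d=np.abs(old-T["pixels"][:,:,::-1].astype(int)).max(2).astype(np.uint8)
cv2.imwrite("pics/d12.png",d*2)
E
```

```text
clock: 11.25
position: [0.4256, 0.1426, 0.247]
orientation: [-1.153, -1.241, 1.279]
ft_force: [-0.2, -0.0, -0.3]
gripper_width: -0.002
```

View pics/a12.png

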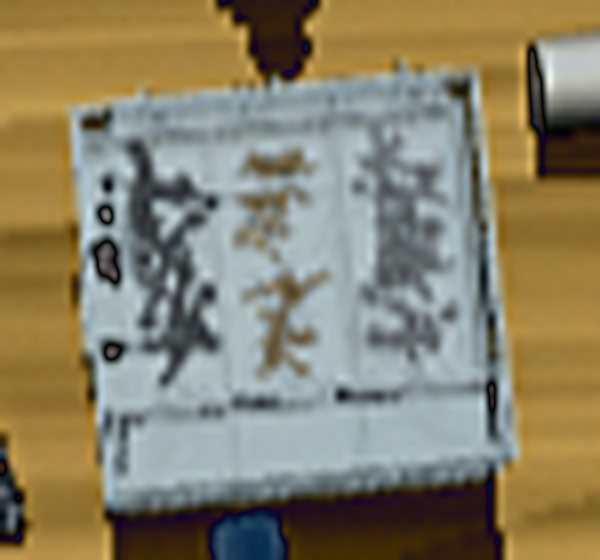

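View pics/b12.png

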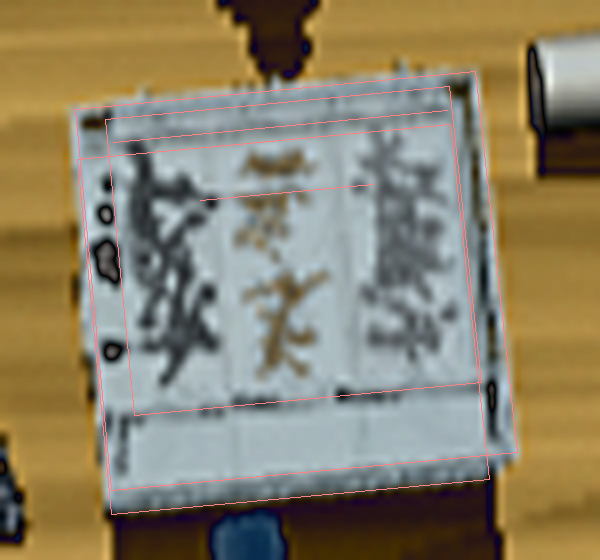

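View pics/d12.png

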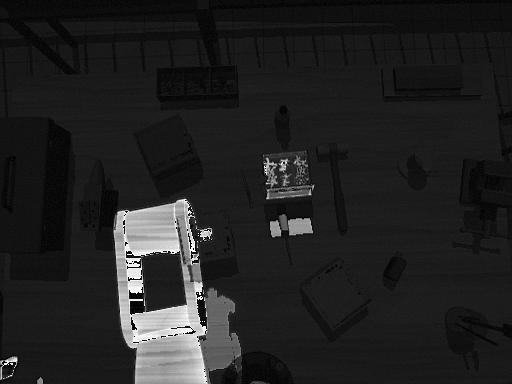

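```bash
python3 -c "
from station import arm
print(arm.job_done())"
```

```text
the job is handed in; nothing more can be done
None
```

The caddy is shut. With the fingers closed I folded the lid over from behind, pressed it flat at about 7 N, and pushed on the thumb rib until the lid stopped. I handed the job in at about 11 s.

- **Fully home:** the fingertip stopped within 0.2 mm of the expected end point, and the push rose from about 5.5 N to 9 N without further movement.
- **Stays shut:** after I let go and moved the arm clear, both cameras showed the lid still flat. In the top view, the lid's rear edge lies where the full 18 mm of travel would put it.
- **Nothing else disturbed:** comparing the top view with the first picture showed only the lid, its shadow and the arm changed. Where I checked the caddy's corners in the pictures, they had not shifted.

No check failed. The lid's edge under the clear lip is too faint to see directly, so "fully home" rests on the stop and the rear edge. The tool tilted by about 1.75° during the push, with no effect on the result.

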